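# Clamp a dental model in its bench fixture

### The arm

A 6-joint arm with a two-finger parallel gripper is mounted at the origin on the work surface. World frame = base frame: x ahead of the robot, y to its left, z up, the work surface at z = 0. Lengths are in mm, angles in rad, forces in N, time in s.
With the tool pointing down it reaches from about 275 to 1000 mm from the base axis. Payload 8.4 kg.
Tool frame: the origin (TCP) lies midway between the tips of the shut fingers; the grasp point (between the pads) lies behind it (r.pinch_z is the z of the grasp point in the tool frame, in mm); z points along the fingers, y is the direction in which the jaws open and shut (so a half turn about z gives the same grasp; the last joint's range is limited). The gripper opens to 85 mm and grips with 20 to 120 N. Pads are 22 mm wide; open, the fingers measure 114 mm over their backs; the gripper's body (76 mm by 85 mm) begins 54 mm behind the grasp point. The pads swing forward as they close: fully open they stand 13 mm farther back than shut.
Start: joints at [1.143, 0.353, 1.633, -0, 1.155, -0.002], TCP at [258.155, 569.196, 231.281] pointing down, gripper open.
Joint ranges: [-2.63, 2.63], [-0.92, 2.1], [0.06, 2.66], [-1.3, 4.44], [0, 2.69], [-3.02, 3.02]. Speed limits (rad/s): [2.22, 2.22, 2.79, 3.14, 3.14, 3.14].

### API

Orientations are given as [roll, pitch, yaw] about the fixed x, y, z axes, in that order (R = Rz(yaw) Ry(pitch) Rx(roll)).
In Python, from rig import r, optics, ticket gives the robot as it stands.
- The arm moves only by the shell command python3 -m jog 'ROWS' [FORCE]. ROWS is text: rows parted by semicolons, each of 7 numbers parted by spaces: the closure in counts, from 0 (fully open) to 255 (shut), then the shift along the tool's x, y, z in mm, then the turn, a rotation vector about the tool's x, y, z in degrees. A call has 1 to 5 rows; each row shifts and turns the pose as measured when the row begins, along the tool's axes as they then stand; what a row does not reach is not made up. A row lasts 1/12 s, in which the tool goes at most 41.7 mm and 7.16 degrees, less where a joint would pass 70% of its speed; a pose out of reach is approached as far as the arm can. A call with a gripper value outside its range is refused whole. The fingers move at their own pace and stop on an object; FORCE is the grip in N (left out, the last holds). Time passes only in rows, so rows that do not move let the fingers close. It gives the time, the measured TCP pose, the force and the opening at its end, in the units of the state.
- r.sense(): the state, without advancing time (a new reading comes with each control period).
- optics.grab_frame(name): name is "side" or "top" or "wrist"; returns the picture (480x640x3 uint8, red, green, blue); there is no depth.
- optics.camera_info(name): a dict with "fx", "fy", "cx", "cy" (pixels), "dist" ([k1, k2, p1, p2, k3] as OpenCV has them; the pictures are not rectified), "world_from_camera" (4x4, takes a point from camera to world coordinates). Camera axes: x right, y down, z forward; pixel columns grow to the right and rows downward; lengths in mm; the calibration is good to about 2 mm. A picture is of the moment at which its call begins: read the wrist's pose just before it. camera_info takes no time and is no camera call; for the wrist camera it gives the pose at the moment of the call.
- ticket.sign_off(): hands the job in, once; it reports no verdict.
The state is a dict: "clock": time; "qpos": joint angles; "qvel": joint speeds; "joint_efforts": joint torques, N m; "eef_pos": TCP position; "tcp_rot": TCP orientation; "contact_force": force on the tool from outside, world axes, zero at the start; "wrist_torque": the same for the moment, N m; "opening": opening from 0.0 (shut) to 1.0 (fully open).
Only numpy, scipy, OpenCV 4.12 (cv2) and the standard library are available. Lean on these libraries where they do the work, as an engineer would, in place of code of your own. Each camera call takes 0.05 s, during which the arm holds its last target.

### The job

On the metal fixture, push the loose plaster dental model along its channel until it is fully home against the stop below the clamp, then push the red clamp lever over, past its dead point, until it snaps down into lock. Only push with the fingertips: do not lift or tip the model, and leave everything else on the bench where it is.

Things in the scene. Friction and masses are not known exactly. Their poses are not given: they have to be found in the camera images.
- fixture: aluminium base plate screwed to the bench, 100 (x) x 255 (y) x 12 thick, y = -85 to +170 mm in its own frame, z up; origin on the bench surface. Its +y part is a channel along y: floor 12 mm above the bench, 70 wide between steel rails (tops at 19 mm), open at the +y end. Grey and steel clamp block, 44 wide, at y = -62 to +12, up to 65 mm high
- model: loose cream plaster dental model, 0.11 to 0.23 kg, in the channel: base 66 (x) x 70 (y) x 16 high, horseshoe of teeth on it up to 34 mm, open towards the clamp (-y). Origin under the base's centre; axes within 0.02 rad of the fixture's. Starts 25 to 55 mm out from home towards +y. Push its flat +y end face (35 mm from the origin) towards the fixture's -y; slides with under 4 N
- home (a point): where the model's origin is when it is fully home: fixture frame (0, 55, 12) mm. The model's -y face then touches the steel stop across the channel, whose face is at fixture y = +20 and whose top is 26 mm above the bench
- clamp_foot (a point): tip of the black rubber foot of the steel clamp arm, which hinges at fixture y = 0, z = 55 mm. Lever open: the arm stands upright, up to 110 mm above the bench, foot pointing +y. The lever drives the arm: it swings down over the channel as the lever closes and its foot presses on the model's flat base at fixture y = 45
- clamp_lever (a joint): lever angle, rad. 0: open, leaning 5 degrees past upright towards +y; starts at 0. Grows as it swings over and down to the fixture's -y side. A spring resists, at most 0.7 N m near 0.9 rad (7 N pushed 100 mm from the hinge), up to the dead point at 1.3; let go before that it springs back to 0. Past 1.3 it snaps to the stop at 1.6 = locked, 3 degrees above level
- lever_hinge (a point): middle of the lever's hinge, fixture frame (0, -35, 55) mm; the hinge axis is the fixture's x axis
- lever_tip (a point): centre of the red ball (23 dia) at the lever's end, 120 mm from the hinge on the lever's centre line; the red round grip, 20 dia, reaches from 45 mm to 120 mm from the hinge
- spare_model: loose blue-based dental model with pink gums (base 66 x 70 x 16), a spare; not part of the job; origin under its centre
- dropper: amber dropper bottle with black cap, 26 dia x 62 tall, standing beside the fixture; leave it; origin under its centre
- wax_ring: flat orange ring, 52 outside dia x 14 high, beside the fixture; leave it; origin under its centre
- wax_knife: slim green-handled wax knife, 150 long, 10 high, lying beside the fixture; leave it; origin under its middle
- can: blue drinks can, 54 dia x 130 tall; leave it; origin under its centre
- tin: yellow jar with white lid, 72 dia x 85 tall; leave it; origin under its centre
- flask: clear bottle with red cap, 62 dia x 160 tall; leave it; origin under its centre
Not all that is in view belongs to the job. Several things have the shape of the model; the one meant has the colours described above.

How it is judged (in metres and radians):
On the way, in this order (a step that is already met when the one before it is completed fails the run):
1. the model is pushed home against the stop while the lever is still open (y of model in the frame of fixture between 0.05 and 0.058 m and x of model in the frame of fixture between -0.006 and 0.006 m and value of joint clamp_lever below 0.5 rad), for 0.2 s.
2. the lever is past its dead point and locked, the model still home (y of model in the frame of fixture between 0.05 and 0.058 m and x of model in the frame of fixture between -0.006 and 0.006 m and value of joint clamp_lever above 1.5 rad), for 0.3 s.
At the end, for the whole second after the job is handed in: the model flat on the channel floor and home against the stop (within 3 mm), the lever locked (above 1.5 rad) and both at rest (all of step 2 and angle between model's own z axis and vertical below 0.05 rad and height (world z) of model below 0.016 m and linear speed of model below 0.01 m/s and velocity of joint clamp_lever below 0.05 rad/s); the robot touches nothing.
It fails at once if the model is lifted off the channel floor (over 12 mm) (height (world z) of model above 0.024 m).
It fails at once if the model is tipped (over 0.2 rad) (angle between model's own z axis and vertical above 0.2 rad).
It fails at once if another thing on the bench is moved (over 25 mm) (distance of any of spare_model, dropper, wax_ring, wax_knife, can, tin, flask from where it was at the start of the episode above 0.025 m).
It also fails if it takes over 48 s, if anything falls off the work surface, if the arm or the gripper's body presses on something with over 40 N, if the wrist force passes 120 N, or if a joint passes its speed limit or range.

## Working session

There is one attempt and no reset: what is moved stays moved. The work goes in short steps, Python scripts to look and compute and a shell command to move; the robot and the scene stay as the last step left them, time stands still between calls to the robot, and variables do not carry over. Pictures are saved under pics/ and viewed, and the job is handed in when it is done.

```bash
ls; mkdir -p pics; python3 - <<'E'
from rig import r, optics, ticket
import cv2
print(r.sense(), r.pinch_z)
for n in ("side","top","wrist"):
    im=optics.grab_frame(n); cv2.imwrite(f"pics/{n}0.png",im[:,:,::-1])
    c=optics.camera_info(n); print(n,c)
E
```

```text
pics
{'clock': 0.0, 'qpos': array([ 1.14261786e+00,  3.53637311e-01,  1.63416239e+00,  1.63614491e-06,
        1.15522301e+00, -2.36545621e-03]), 'qvel': array([ 0.00041679, -0.00193839,  0.00117997, -0.00051867,  0.00035311,
        0.00134597]), 'joint_efforts': array([ 2.92840123e-03, -6.05245614e+01, -3.42076600e+01,  2.74258873e-04,
        9.23670188e-03,  1.93565526e-06]), 'eef_pos': array([257.93549597, 568.7435554 , 230.55637373]), 'tcp_rot': array([-3.14016260e+00, -4.87868058e-06,  2.71577897e+00]), 'contact_force': array([ 0.95713989,  0.53996976, -0.32138989]), 'wrist_torque': array([-0.04247255,  0.03885518,  0.00286694]), 'opening': 0.9946254296550717} -18.700000000000003
side {'fx': 529.3305965347816, 'fy': 529.3305965347816, 'cx': 315.5504201525177, 'cy': 243.36744282054147, 'dist': array([-0.13457174,  0.        ,  0.        ,  0.        ,  0.        ]), 'world_from_camera': array([[ 9.93110690e-01, -6.88213726e-02,  9.48407914e-02,
         4.18617946e+02],
       [-1.16252439e-01, -4.77014645e-01,  8.71173002e-01,
        -1.11288920e+03],
       [-1.47148753e-02,
[... 554 characters left out ...]
.53695000e-01, -9.87961627e-01,
         1.36191651e+03],
       [ 0.00000000e+00,  0.00000000e+00,  0.00000000e+00,
         1.00000000e+00]])}
wrist {'fx': 355.75368638339046, 'fy': 355.75368638339046, 'cx': 317.27075438207993, 'cy': 239.51941246498683, 'dist': array([-0.01562003,  0.        ,  0.        ,  0.        ,  0.        ]), 'world_from_camera': array([[ 4.12560146e-01,  8.67088730e-01,  2.79197530e-01,
         1.87052650e+02],
       [ 9.10930116e-01, -3.92478312e-01, -1.27149909e-01,
         6.02870562e+02],
       [-6.71277526e-04,  3.06786423e-01, -9.51778146e-01,
         3.73945361e+02],
       [ 0.00000000e+00,  0.00000000e+00,  0.00000000e+00,
         1.00000000e+00]])}
```

View pics/side0.png

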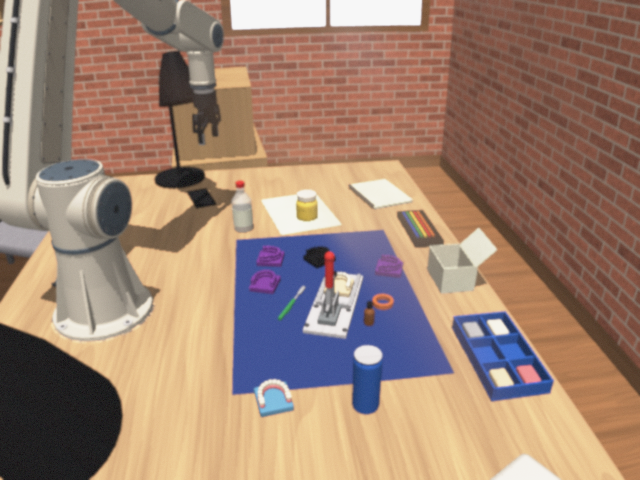

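View pics/top0.png

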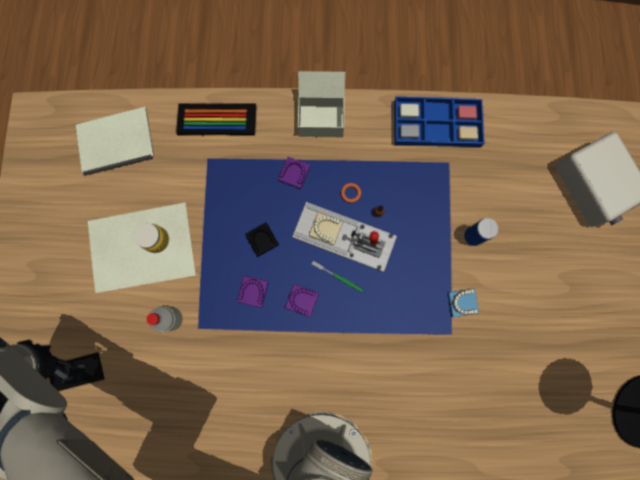

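View pics/wrist0.png

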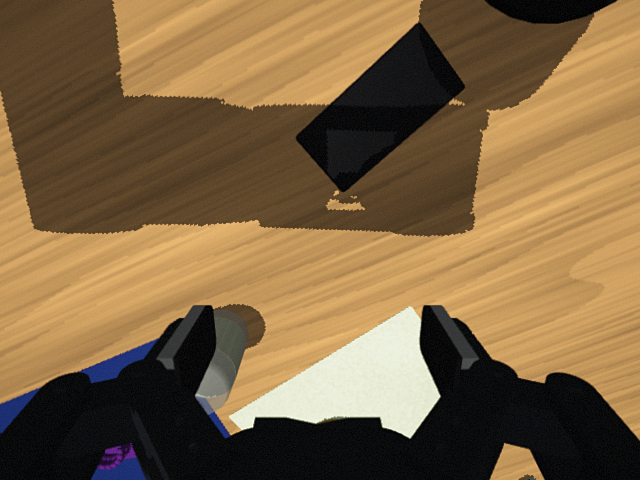

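The side view shows the fixture at about (335,300) with the red lever upright at (330,265). The top view shows the fixture from (300,210) to (390,262), with the model at (325,229) and the red ball at (374,237). I'll crop in closer.

```bash
cat > h.py <<'E'
import numpy as np, cv2
from rig import r, optics, ticket
def K(c): return np.array([[c["fx"],0,c["cx"]],[0,c["fy"],c["cy"]],[0,0,1]])
def ray(c,uv):
    p=cv2.undistortPoints(np.array([[uv]],float),K(c),c["dist"])[0,0]
    T=c["world_from_camera"]; return T[:3,3],T[:3,:3]@np.array([p[0],p[1],1])
def onz(c,uv,z):
    o,d=ray(c,uv); return o+d*(z-o[2])/d[2]
def proj(c,P):
    T=np.linalg.inv(c["world_from_camera"])
    return cv2.projectPoints(np.array(P,float).reshape(-1,1,3),cv2.Rodrigues(T[:3,:3])[0],T[:3,3],K(c),c["dist"])[0].reshape(-1,2)
def crop(im,x0,y0,w,h,s,fn):
    cv2.imwrite(fn,cv2.resize(im[y0:y0+h,x0:x0+w,::-1],None,fx=s,fy=s,interpolation=cv2.INTER_CUBIC))
E
python3 - <<'E'
from h import *
t=cv2.imread("pics/top0.png")[:,:,::-1]; s=cv2.imread("pics/side0.png")[:,:,::-1]
crop(t,280,175,130,100,6,"pics/t1.png"); crop(s,270,235,130,110,5,"pics/s1.png")
E
```

```text
(no output)
```

View pics/t1.png

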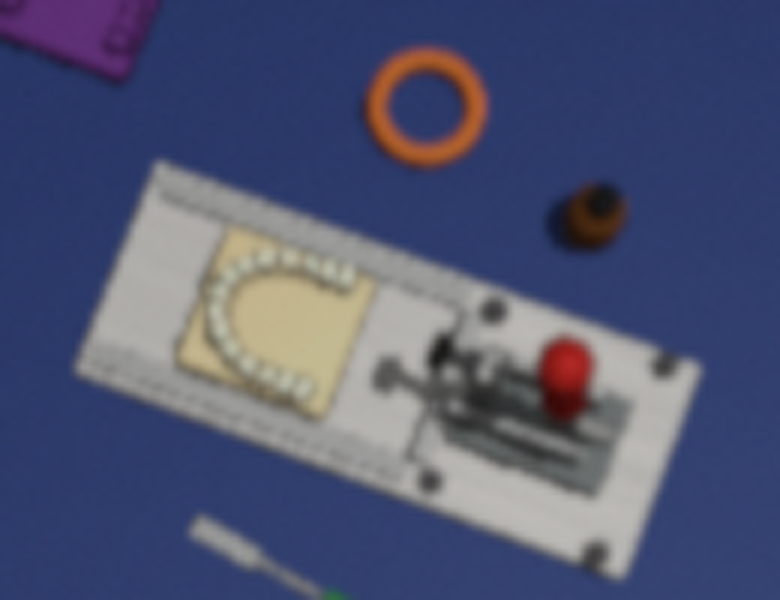

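View pics/s1.png

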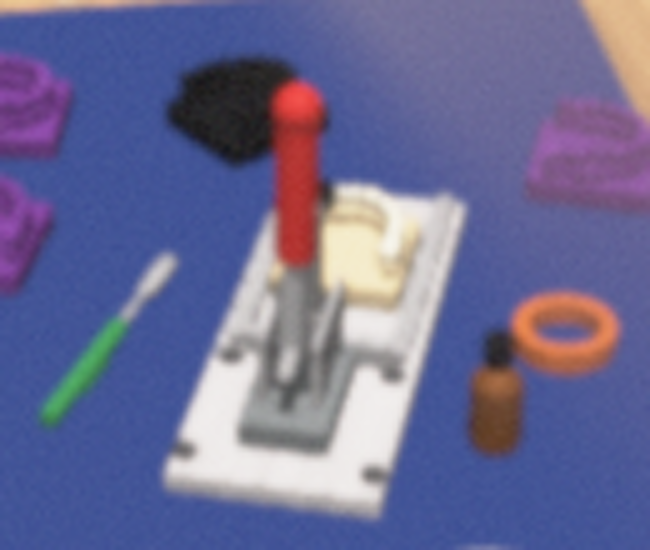

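```bash
cat > fit.py <<'E'
from h import *
from scipy.optimize import least_squares
ct,cs=optics.camera_info("top"),optics.camera_info("side")
T=lambda x,y:(280+(x+.5)/6-.5,175+(y+.5)/6-.5)
S=lambda x,y:(270+(x+.5)/5-.5,235+(y+.5)/5-.5)
# robot-frame: fixture +y points image-left; +x?
obs=[(ct,T(157,162),(50,170,19)),(ct,T(75,373),(-50,170,15)),(ct,T(702,368),(50,-85,12)),(ct,T(626,579),(-50,-85,12)),
 (cs,S(165,475),(-50,-85,12)),(cs,S(384,500),(50,-85,12)),(cs,S(466,203),(50,170,19)),
 (ct,T(567,362),(0,-35+120*np.sin(.0873),55+120*np.cos(.0873))),(cs,S(299,107),(0,-35+120*np.sin(.0873),55+120*np.cos(.0873)))]
def W(p,P):
    c,s=np.cos(p[2]),np.sin(p[2]); P=np.array(P,float)
    return np.array([p[0]+c*P[0]-s*P[1],p[1]+s*P[0]+c*P[1],P[2]])
f=lambda p:np.concatenate([proj(c,W(p,P))[0]-uv for c,uv,P in obs])
if __name__=="__main__":
    s=least_squares(f,[400,0,-.3],x_scale=[10,10,.1],loss="soft_l1"); print(s.x,s.fun.reshape(-1,2).round(2))
    p=s.x; c,sn=np.cos(p[2]),np.sin(p[2]); inv=lambda w:np.array([c*(w[0]-p[0])+sn*(w[1]-p[1]),-sn*(w[0]-p[0])+c*(w[1]-p[1])])
    for n,q in dict(m_py_px=(228,229),m_py_nx=(178,358),m_ny_px=(375,285),m_ny_nx=(328,415)).items():
        w=onz(ct,T(*q),28); print(n,w.round(1),inv(w).round(1))
    for n,q,z in [("ring",(427,107),14),("droppercap",(603,200),62),("knife_tip",(200,525),5)]:
        w=onz(ct,T(*q),z); print(n,w.round(1),inv(w).round(1))
E
python3 fit.py
```

```text
[ 5.66248697e+02 -8.80039206e+01 -3.39020662e-01] [[ 0.09 -0.31]
 [ 0.11 -0.07]
 [ 0.36 -0.5 ]
 [ 0.16  0.06]
 [ 0.28 -0.88]
 [-0.41 -0.35]
 [-0.2  -2.42]
 [ 0.29  0.67]
 [ 0.05  0.46]]
m_py_px [638.   23.9  28. ] [ 30.5 129.4]
m_py_nx [580.9  44.1  28. ] [-30.1 129.5]
m_ny_px [614.6 -40.2  28. ] [29.7 61.2]
m_ny_nx [557.5 -21.   28. ] [-30.5  60.3]
ring [697.4 -62.3  14. ] [115.1  67.9]
droppercap [ 647.  -135.3   62. ] [ 91.9 -17.7]
knife_tip [511.3  33.5   5. ] [-92.3  96.3]
```

```bash
cat > plan.py <<'E'
from h import *
import sys
from scipy.spatial.transform import Rotation as Ro
FX=np.array([566.25,-88.0]); FY=-0.339
def w2f(p):
    c,s=np.cos(FY),np.sin(FY); d=np.array(p[:2])-FX; return np.array([c*d[0]+s*d[1],-s*d[0]+c*d[1],p[2]])
def f2w(p):
    c,s=np.cos(FY),np.sin(FY); return np.array([FX[0]+c*p[0]-s*p[1],FX[1]+s*p[0]+c*p[1],p[2]])
def plan(target_f,n,tilt=0,yaw=FY+np.pi/2):
    s=r.sense(); p=s["eef_pos"]; R=Ro.from_euler("xyz",s["tcp_rot"])
    Rt=Ro.from_euler("xyz",[np.pi,0,yaw])*Ro.from_rotvec([0,tilt,0]); t=f2w(target_f)
    print("fix pos",w2f(p).round(1),"F",s["contact_force"].round(1),"open",round(s["opening"],2),"clk",round(s["clock"],2))
    rv=(R.inv()*Rt).as_rotvec()
    print("rel rotvec deg",np.degrees(rv).round(1))
    st=(t-p)/n; Rc=R
    for i in range(n):
        print(Rc.inv().apply(st).round(1),np.degrees(rv/n).round(2)); Rc=Rc*Ro.from_rotvec(rv/n)
if __name__=="__main__":
    a=[float(x) for x in sys.argv[1:]]; plan(a[:3],int(a[3]),np.radians(a[4]) if len(a)>4 else 0)
E
python3 plan.py 0 165 230 16; python3 -c "
from h import *
c=optics.camera_info('top')
print(onz(c,(155,319),160),onz(c,(147,236),85))"
```

```text
fix pos [-509.1  517.   230.7] F [ 0.2 -0.2  0.4] open 1.0 clk 0.15
rel rotvec deg [-0.  0. 85.]
[-33.6 -19.2   0.1] [-0.    0.    5.31]
[-35.2 -16.    0.1] [-0.    0.    5.31]
[-36.6 -12.6   0.1] [-0.    0.    5.31]
[-37.6  -9.2   0.1] [-0.    0.    5.31]
[-38.3  -5.7   0.1] [-0.    0.    5.31]
[-38.6  -2.1   0.1] [-0.    0.    5.31]
[-38.7   1.5   0.1] [-0.    0.    5.31]
[-38.4   5.1   0.1] [-0.    0.    5.31]
[-37.7   8.6   0. ] [-0.    0.    5.31]
[-36.8  12.    0. ] [-0.    0.    5.31]
[-35.5  15.4   0. ] [-0.    0.    5.31]
[-33.9  18.6   0. ] [-0.    0.    5.31]
[-32.   21.7   0. ] [-0.    0.    5.31]
[-29.9  24.6   0. ] [-0.    0.    5.31]
[-27.5  27.2   0. ] [-0.    0.    5.31]
[-24.9  29.6   0. ] [-0.    0.    5.31]
[353.48829753 393.12263711 160.        ] [559.05896137 452.30622967  85.        ]
```

```bash
python3 -m jog '255 -33.6 -19.2 0 0 0 5.3;255 -35.2 -16 0 0 0 5.3;255 -36.6 -12.6 0 0 0 5.3;255 -37.6 -9.2 0 0 0 5.3;255 -38.3 -5.7 0 0 0 5.3' 40; python3 -m jog '255 -38.6 -2.1 0 0 0 5.3;255 -38.7 1.5 0 0 0 5.3;255 -38.4 5.1 0 0 0 5.3;255 -37.7 8.6 0 0 0 5.3;255 -36.8 12 0 0 0 5.3'; python3 plan.py 0 165 230 9
```

```text
clock: 0.57
eef_pos: [370.0, 412.2, 228.7]
tcp_rot: [-3.14, -0.002, 2.247]
contact_force: [1.2, 0.4, -1.0]
opening: 0.298
clock: 0.98
eef_pos: [484.4, 245.2, 228.0]
tcp_rot: [-3.139, -0.001, 1.762]
contact_force: [1.2, 0.3, 0.3]
opening: -0.004
fix pos [-188.  287.  228.] F [1.2 0.3 0.3] open -0.0 clk 0.98
rel rotvec deg [-0.2  0.  30.4]
[-22.3  11.2  -0.3] [-0.02  0.    3.37]
[-21.6  12.5  -0.3] [-0.02  0.    3.37]
[-20.8  13.7  -0.3] [-0.02  0.    3.37]
[-19.9  14.9  -0.3] [-0.02  0.    3.37]
[-19.   16.1  -0.3] [-0.02  0.    3.37]
[-18.1  17.1  -0.2] [-0.02  0.    3.37]
[-17.   18.2  -0.2] [-0.02  0.    3.37]
[-15.9  19.2  -0.2] [-0.02  0.    3.37]
[-14.8  20.1  -0.2] [-0.02  0.    3.37]
```

```bash
python3 -m jog '255 -22.3 11.2 0 0 0 3.4;255 -21.6 12.5 0 0 0 3.4;255 -20.8 13.7 0 0 0 3.4;255 -20 15 0 0 0 3.4;255 -19 16 0 0 0 3.4'; python3 -m jog '255 -18 17 0 0 0 3.4;255 -17 18 0 0 0 3.4;255 -16 19 0 0 0 3.4;255 -15 20 0 0 0 3.4;255 0 0 0 0 0 0'; python3 plan.py 0 165 230 1
python3 - <<'E'
from h import *
c=optics.camera_info("wrist");im=optics.grab_frame("wrist");np.save("w1.npy",c["world_from_camera"]);cv2.imwrite("pics/w1.png",im[:,:,::-1])
E
```

```text
clock: 1.4
eef_pos: [563.1, 136.1, 227.2]
tcp_rot: [-3.138, 0.001, 1.443]
contact_force: [-0.6, 0.8, 0.3]
opening: 0.002
clock: 1.82
eef_pos: [624.8, 46.9, 225.7]
tcp_rot: [-3.138, 0.004, 1.187]
contact_force: [0.6, 1.0, 0.0]
opening: 0.002
fix pos [ 10.4 146.7 225.7] F [0.6 1.  0. ] open 0.0 clk 1.82
rel rotvec deg [-0.2  0.2 -2.6]
[ 17.8 -11.2  -4.3] [-0.18  0.21 -2.58]
```

View pics/w1.png

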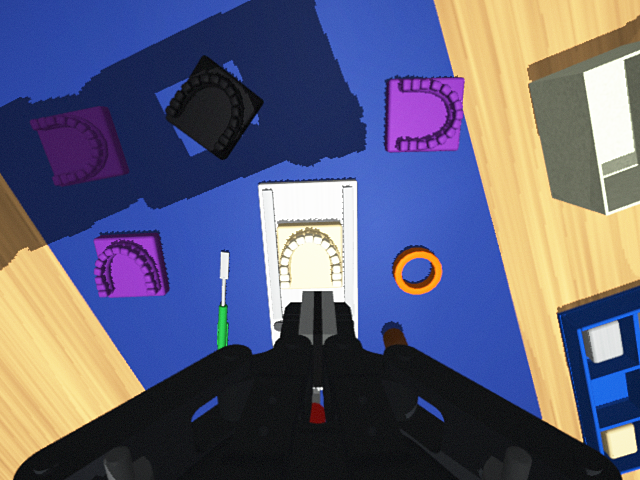

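The wrist view shows the open channel end at row ~183, from x 260 to 356. The model's +y end is at row ~222, from x 277 to 342.

```bash
python3 - <<'E'
from h import *
im=cv2.imread("pics/w1.png")[:,:,::-1]; crop(im,245,165,130,140,4,"pics/w1c.png")
E
```

```text
(no output)
```

View pics/w1c.png

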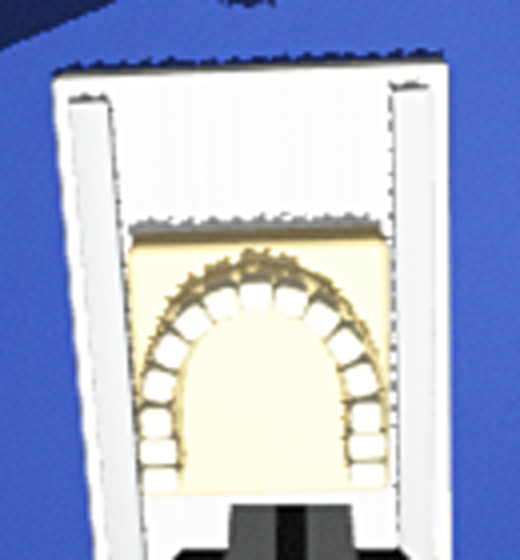

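```bash
python3 - <<'E'
from plan import *
c=optics.camera_info("wrist"); print(np.abs(c["world_from_camera"]-np.load("w1.npy")).max())
c["world_from_camera"]=np.load("w1.npy")
W=lambda x,y:(245+(x+.5)/4-.5,165+(y+.5)/4-.5)
for n,q,z in [("plate-",(54,73),12),("plate+",(447,63),12),("top-",(130,248),28),("top+",(388,241),28),("bot-",(132,233),12),("bot+",(380,226),12),
 ("railin- far",(106,105),19),("railin+ far",(397,92),19),("railin+ near",(402,500),19),("railin- near",(133,480),19)]:
    print(n,w2f(onz(c,W(*q),z)).round(1))
E
```

```text
1.3607280994087887
plate- [-48.4 173.4  12. ]
plate+ [ 50.1 171.6  12. ]
top- [-30.9 131.5  28. ]
top+ [ 33.3 130.5  28. ]
bot- [-32.1 131.1  12. ]
bot+ [ 32.3 130.1  12. ]
railin- far [-35.1 166.   19. ]
railin+ far [ 37. 166.  19.]
railin+ near [35.9 55.  19. ]
railin- near [-36.4  64.1  19. ]
```

```bash
sed -i 's/^FX=.*/FX=np.array([566.25,-88.0])+np.array([0.9,1.2]); FY=-0.346/' plan.py; python3 plan.py 0 158 100 4
```

```text
fix pos [  7.3 146.2 225.5] F [-0.2  0.6  0.5] open 0.0 clk 1.87
rel rotvec deg [-0.3  0.2 -2. ]
[ 3.  -1.8 31.4] [-0.07  0.05 -0.51]
[ 3.  -1.8 31.4] [-0.07  0.05 -0.51]
[ 3.  -1.8 31.4] [-0.07  0.05 -0.51]
[ 3.  -1.8 31.4] [-0.07  0.05 -0.51]
```

```bash
python3 -m jog '255 3 -1.8 31 -0.1 0 -0.5;255 3 -1.8 31 -0.1 0 -0.5;255 3 -1.8 31 -0.1 0 -0.5;255 3 -1.8 25 0 0 -0.5;255 0 0 0 0 0 0'; python3 plan.py 0 156 50 2
python3 - <<'E'
from h import *
for n in("top","side"):
    im=optics.grab_frame(n)
    crop(im,*((280,175,130,100,6) if n=="top" else (270,235,130,110,5)),f"pics/{n}2.png")
E
```

```text
clock: 2.28
eef_pos: [620.3, 64.7, 105.6]
tcp_rot: [3.138, 0.0, 1.23]
contact_force: [-1.3, 0.1, -0.3]
opening: 0.001
fix pos [ -1.4 160.6 105.6] F [-1.3  0.1 -0.3] open 0.0 clk 2.28
rel rotvec deg [0.2 0.  0.3]
[-2.3  0.6 27.8] [0.1  0.01 0.15]
[-2.3  0.6 27.8] [0.1  0.01 0.15]
```

View pics/side2.png

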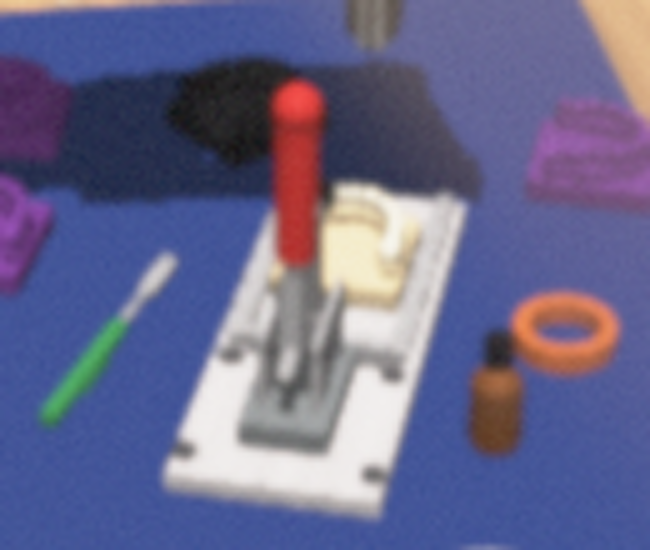

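The side view shows the fingertips at crop (373,40), behind the channel end, with nothing disturbed. Next I'll lower into the channel.

```bash
python3 -m jog '255 -2 0.6 28 0.1 0 0.1;255 -2 0.5 28 0.1 0 0.1;255 0 0 15 0 0 0;255 0 0 8 0 0 0;255 0 0 0 0 0 0'; python3 plan.py 0 145 19 2
```

```text
clock: 2.8
eef_pos: [631.6, 62.4, 40.4]
tcp_rot: [3.122, -0.009, 1.228]
contact_force: [0.2, -1.3, 0.6]
opening: -0.0
fix pos [ 10.1 162.2  40.4] F [ 0.2 -1.3  0.6] open -0.0 clk 2.8
rel rotvec deg [ 1.1 -0.5  0.2]
[-8.7 -5.3 10.5] [ 0.57 -0.26  0.09]
[-8.6 -5.2 10.6] [ 0.57 -0.26  0.09]
```

```bash
python3 -m jog '255 0 0 0 0 0 0;255 0 0 0 0 0 0'; python3 plan.py 0 145 19 2; python3 -c "
from h import *
s=r.sense();print(s['qpos'].round(3),s['qvel'].round(3))"
```

```text
clock: 2.97
eef_pos: [633.5, 62.7, 43.6]
tcp_rot: [3.118, -0.011, 1.228]
contact_force: [0.1, 0.7, 0.3]
opening: 0.001
fix pos [ 11.7 163.1  43.6] F [0.1 0.7 0.3] open 0.0 clk 2.97
rel rotvec deg [ 1.3 -0.6  0.2]
[-9.2 -6.2 12.1] [ 0.66 -0.3   0.1 ]
[-9.1 -6.  12.2] [ 0.66 -0.3   0.1 ]
[ 0.096  0.578  1.754 -0.     0.784  0.439] [ 0.002 -0.024 -0.019  0.001  0.015  0.001]
```

```bash
python3 -m jog '255 -4.5 -4 9 0.4 -0.2 0;255 -4.5 -4 9 0.4 -0.2 0;255 -4.5 -4 7 0.4 -0.2 0;255 0 0 0 0 0 0'; python3 plan.py 0 145 19 2
```

```text
clock: 3.3
eef_pos: [619.4, 53.6, 20.4]
tcp_rot: [3.135, -0.002, 1.229]
contact_force: [0.5, -0.2, 0.2]
opening: -0.002
fix pos [  1.5 149.8  20.4] F [ 0.5 -0.2  0.2] open -0.0 clk 3.3
rel rotvec deg [ 0.4 -0.1  0.2]
[-2.4 -0.8  0.7] [ 0.18 -0.05  0.11]
[-2.4 -0.8  0.7] [ 0.18 -0.05  0.11]
```

```bash
python3 -m jog '255 -5 -0.8 0.5 0.2 0 0.1;255 -5 -0.8 0.5 0 0 0.1;255 -5 0 0 0 0 0;255 -5 0 0 0 0 0'; python3 plan.py 0 102 19 8
```

```text
clock: 3.63
eef_pos: [610.0, 34.2, 18.6]
tcp_rot: [3.14, -0.002, 1.225]
contact_force: [0.6, 0.6, 0.5]
opening: -0.003
fix pos [ -0.7 128.4  18.6] F [0.6 0.6 0.5] open -0.0 clk 3.63
rel rotvec deg [ 0.1 -0.1  0. ]
[-3.3  0.1 -0.1] [ 0.01 -0.01  0.  ]
[-3.3  0.1 -0.1] [ 0.01 -0.01  0.  ]
[-3.3  0.1 -0.1] [ 0.01 -0.01  0.  ]
[-3.3  0.1 -0.1] [ 0.01 -0.01  0.  ]
[-3.3  0.1 -0.1] [ 0.01 -0.01  0.  ]
[-3.3  0.1 -0.1] [ 0.01 -0.01  0.  ]
[-3.3  0.1 -0.1] [ 0.01 -0.01  0.  ]
[-3.3  0.1 -0.1] [ 0.01 -0.01  0.  ]
```

```bash
python3 -m jog '255 -4 0 0 0 0 0;255 -4 0 0 0 0 0;255 -3 0 0 0 0 0'; python3 plan.py 0 102 19 4;  python3 - <<'E'
from h import *
im=optics.grab_frame("wrist");cv2.imwrite("pics/w3.png",im[:,:,::-1])
E
```

```text
clock: 3.88
eef_pos: [605.8, 22.0, 18.9]
tcp_rot: [3.14, -0.002, 1.224]
contact_force: [0.5, 1.2, -0.2]
opening: 0.002
fix pos [ -0.5 115.5  18.9] F [ 0.5  1.2 -0.2] open 0.0 clk 3.88
rel rotvec deg [ 0.1 -0.1 -0. ]
[-3.4  0.1 -0. ] [ 0.02 -0.03 -0.01]
[-3.4  0.1 -0. ] [ 0.02 -0.03 -0.01]
[-3.4  0.1 -0. ] [ 0.02 -0.03 -0.01]
[-3.4  0.1 -0. ] [ 0.02 -0.03 -0.01]
```

View pics/w3.png

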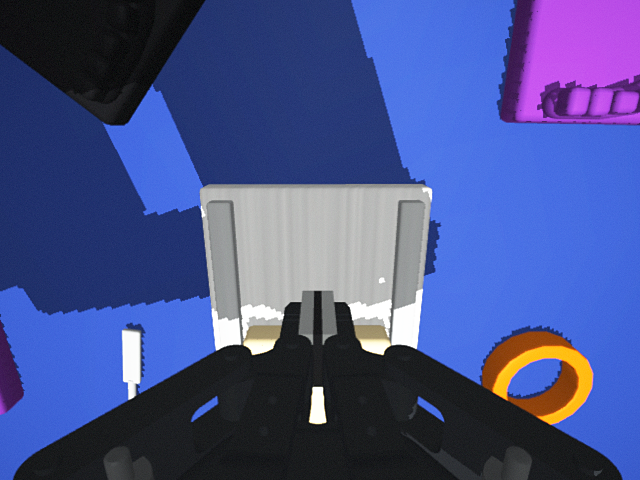

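The fingertips at (318,295) are square on the model's end face, which spans x 245–390 at row ~330, and it is sliding. I'll keep pushing gently.

```bash
python3 -m jog '255 -3 0 0 0 0 0;255 -3 0 0 0 0 0;255 -2 0 0 0 0 0'; python3 plan.py 0 101 19 1;python3 -m jog '255 -1.5 0 0 0 0 0;255 -1.5 0 0 0 0 0'; python3 plan.py 0 101 19 1
```

```text
clock: 4.18
eef_pos: [603.0, 13.4, 19.1]
tcp_rot: [3.14, -0.002, 1.224]
contact_force: [0.3, -0.6, -0.4]
opening: -0.0
fix pos [ -0.2 106.4  19.1] F [ 0.3 -0.6 -0.4] open -0.0 clk 4.18
rel rotvec deg [ 0.1 -0.1 -0. ]
[-5.4  0.2  0.1] [ 0.11 -0.11 -0.04]
clock: 4.35
eef_pos: [601.9, 10.3, 19.1]
tcp_rot: [3.14, -0.002, 1.224]
contact_force: [-0.0, 0.9, -0.2]
opening: 0.0
fix pos [ -0.2 103.1  19.1] F [-0.   0.9 -0.2] open 0.0 clk 4.35
rel rotvec deg [ 0.1 -0.1 -0. ]
[-2.1  0.2  0.1] [ 0.11 -0.11 -0.04]
```

```bash
for i in 1; do python3 -m jog '255 -1 0 0 0 0 0;255 -1 0 0 0 0 0'; python3 -m jog '255 -1 0 0 0 0 0'; python3 plan.py 0 101 19 1; done
```

```text
clock: 4.52
eef_pos: [601.2, 8.2, 19.1]
tcp_rot: [3.14, -0.002, 1.224]
contact_force: [0.6, 1.1, 0.3]
opening: -0.0
clock: 4.6
eef_pos: [600.8, 7.3, 19.1]
tcp_rot: [3.14, -0.002, 1.224]
contact_force: [0.8, 4.8, -0.3]
opening: -0.002
fix pos [-0.2 99.9 19.1] F [ 0.8  4.8 -0.3] open -0.0 clk 4.6
rel rotvec deg [ 0.1 -0.1 -0. ]
[1.1 0.2 0.1] [ 0.12 -0.12 -0.03]
```

```bash
python3 -m jog '255 -1 0 0 0 0 0'; python3 -m jog '255 -1 0 0 0 0 0';python3 -m jog '255 0 0 0 0 0 0;255 0 0 0 0 0 0'; python3 plan.py 0 101 19 1;  python3 - <<'E'
from h import *
crop(optics.grab_frame("top"),280,175,130,100,6,"pics/top4.png");crop(optics.grab_frame("side"),270,235,130,110,5,"pics/side4.png")
E
```

```text
clock: 4.68
eef_pos: [600.8, 7.2, 19.2]
tcp_rot: [3.139, -0.004, 1.223]
contact_force: [1.3, 9.7, -0.3]
opening: -0.004
clock: 4.77
eef_pos: [600.8, 7.2, 19.3]
tcp_rot: [3.139, -0.005, 1.223]
contact_force: [1.4, 7.7, 0.2]
opening: -0.0
clock: 4.93
eef_pos: [600.9, 7.7, 19.4]
tcp_rot: [3.139, -0.006, 1.223]
contact_force: [-0.4, -0.6, -0.5]
opening: -0.001
fix pos [ -0.3 100.3  19.4] F [-0.4 -0.6 -0.5] open -0.0 clk 4.93
rel rotvec deg [ 0.1 -0.3 -0.1]
[0.7 0.3 0.4] [ 0.14 -0.32 -0.1 ]
```

View pics/side4.png

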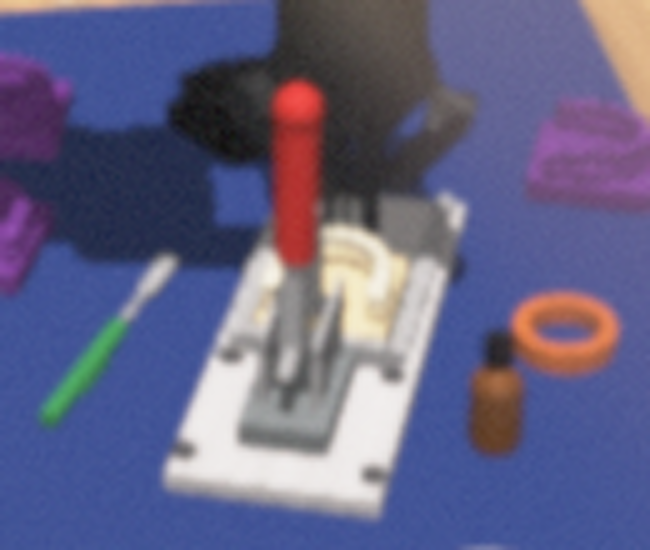

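The force rose to about 10 N with no further motion, so the model is home. I'll back off and rise.

```bash
python3 -m jog '255 8 0 0 0 -0.3 0;255 10 0 0 0 0 0;255 8 0 -5 0 0 0;255 0 0 -25 0 0 0;255 0 0 -35 0 0 0'; python3 plan.py 0 110 155 2; python3 - <<'E'
from h import *
crop(optics.grab_frame("top"),280,175,130,100,6,"pics/top5.png")
E
```

```text
clock: 5.45
eef_pos: [606.1, 35.0, 79.8]
tcp_rot: [-3.133, 0.005, 1.223]
contact_force: [0.4, 0.1, 0.5]
opening: -0.002
fix pos [ -4.6 127.8  79.8] F [0.4 0.1 0.5] open -0.0 clk 5.45
rel rotvec deg [-0.5  0.3 -0.1]
[ -9.1   2.  -37.6] [-0.24  0.15 -0.06]
[ -9.    2.2 -37.6] [-0.24  0.15 -0.06]
```

View pics/top5.png

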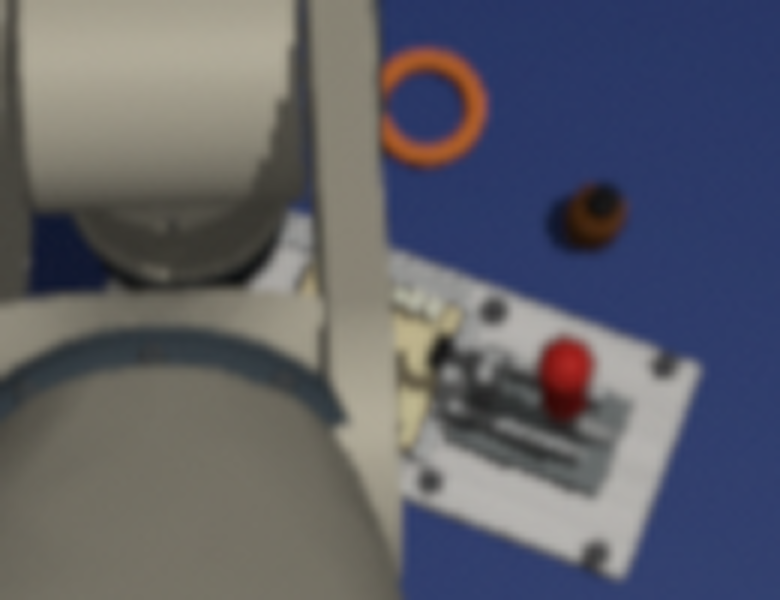

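The top view shows the model's -y edge at the stop line, from crop (462,310) to (412,450). I'll rise to lever height.

```bash
python3 -m jog '255 -4 2 -30 -0.2 0.1 0;255 -10 2 -30 -0.2 0.1 0;255 -15 0 -5 0 0 0;255 -15 0 0 0 0 0;255 0 0 0 0 0 0'; python3 plan.py 0 20 148 3
```

```text
clock: 5.92
eef_pos: [602.3, -4.5, 160.3]
tcp_rot: [3.126, -0.005, 1.228]
contact_force: [0.1, 0.6, -0.4]
opening: -0.004
fix pos [  5.1  89.3 160.3] F [ 0.1  0.6 -0.4] open -0.0 clk 5.92
rel rotvec deg [ 0.9 -0.3  0.2]
[-23.1  -1.8   4. ] [ 0.3  -0.09  0.06]
[-23.1  -1.8   4. ] [ 0.3  -0.09  0.06]
[-23.1  -1.7   4.1] [ 0.3  -0.09  0.06]
```

```bash
python3 -m jog '255 -18 -1.8 4 0.3 -0.1 0;255 -18 -1.8 4 0.3 -0.1 0;255 -14 -1 4 0.2 0 0;255 0 0 0 0 0 0'; python3 plan.py 0 -10 150 3;  python3 - <<'E'
from h import *
im=optics.grab_frame("wrist");cv2.imwrite("pics/w6.png",im[:,:,::-1])
crop(optics.grab_frame("side"),270,205,130,120,5,"pics/side6.png")
E
```

```text
clock: 6.25
eef_pos: [579.2, -51.2, 144.8]
tcp_rot: [-3.14, -0.001, 1.228]
contact_force: [-0.4, 0.1, -0.1]
opening: 0.003
fix pos [ -0.8  37.6 144.8] F [-0.4  0.1 -0.1] open 0.0 clk 6.25
rel rotvec deg [-0.1 -0.1  0.2]
[-15.9   0.2  -1.8] [-0.03 -0.02  0.05]
[-15.9   0.2  -1.7] [-0.03 -0.02  0.05]
[-15.9   0.2  -1.7] [-0.03 -0.02  0.05]
```

View pics/w6.png

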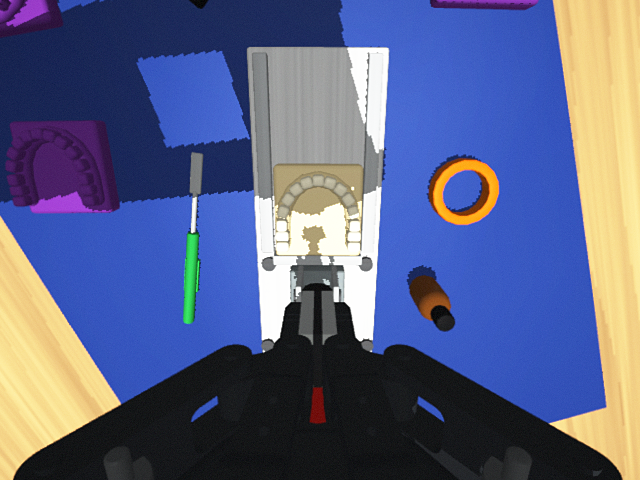

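View pics/side6.png

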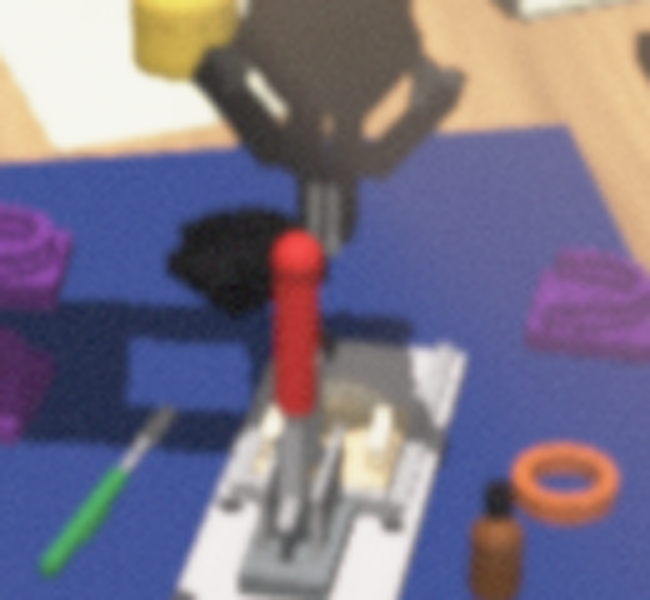

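The wrist view shows the lever (317,405) centred behind the finger gap, and the model's -y edge (row 256) against the stop. The side view shows the fingertips just behind the red ball. Now I'll push the lever.

```bash
python3 -m jog '255 -12 0 -2 0 0 0;255 -12 0 -1.5 0 0 0;255 -8 0 0 0 0 0'; python3 plan.py 0 -25 150 3;
```

```text
clock: 6.6
eef_pos: [570.1, -79.3, 148.5]
tcp_rot: [-3.141, -0.003, 1.23]
contact_force: [0.2, -0.9, 0.4]
opening: 0.003
fix pos [  0.2   8.1 148.5] F [ 0.2 -0.9  0.4] open 0.0 clk 6.6
rel rotvec deg [-0.  -0.2  0.3]
[-11.   -0.1  -0.5] [-0.01 -0.06  0.1 ]
[-11.   -0.1  -0.5] [-0.01 -0.06  0.1 ]
[-11.   -0.1  -0.5] [-0.01 -0.06  0.1 ]
```

```bash
python3 -m jog '255 -8 0 0 0 0 0;255 -8 0 0 0 0 0'; python3 -m jog '255 -8 0 0 0 0 0;255 -8 0 0 0 0 0'; python3 plan.py 0 -61 143 4;
```

```text
clock: 6.77
eef_pos: [564.5, -95.7, 148.8]
tcp_rot: [-3.142, -0.004, 1.23]
contact_force: [0.4, 2.2, 2.1]
opening: 0.001
clock: 6.93
eef_pos: [559.0, -111.9, 149.2]
tcp_rot: [3.141, -0.005, 1.23]
contact_force: [0.8, 3.7, -0.4]
opening: 0.003
fix pos [  0.8 -26.4 149.2] F [ 0.8  3.7 -0.4] open 0.0 clk 6.93
rel rotvec deg [ 0.  -0.3  0.3]
[-8.7 -0.2  1.5] [ 0.01 -0.07  0.07]
[-8.7 -0.2  1.5] [ 0.01 -0.07  0.07]
[-8.7 -0.2  1.5] [ 0.01 -0.07  0.07]
[-8.7 -0.2  1.5] [ 0.01 -0.07  0.07]
```

Contact is made and the force is low. I'll follow the arc.

```bash
python3 -m jog '255 -9 0 1.5 0 -0.1 0;255 -9 0 1.5 0 -0.1 0;255 -9 0 1.5 0 -0.1 0'; python3 plan.py 0 -92 122 4;  python3 - <<'E'
from h import *
crop(optics.grab_frame("side"),270,205,130,120,5,"pics/side7.png")
E
```

```text
clock: 7.18
eef_pos: [549.5, -138.9, 145.0]
tcp_rot: [3.14, -0.001, 1.229]
contact_force: [1.0, 4.5, -1.1]
opening: -0.002
fix pos [  1.1 -55.  145. ] F [ 1.   4.5 -1.1] open -0.0 clk 7.18
rel rotvec deg [ 0.1 -0.1  0.2]
[-9.3 -0.3  5.7] [ 0.02 -0.02  0.06]
[-9.3 -0.3  5.7] [ 0.02 -0.02  0.06]
[-9.3 -0.3  5.7] [ 0.02 -0.02  0.06]
[-9.3 -0.3  5.7] [ 0.02 -0.02  0.06]
```

View pics/side7.png

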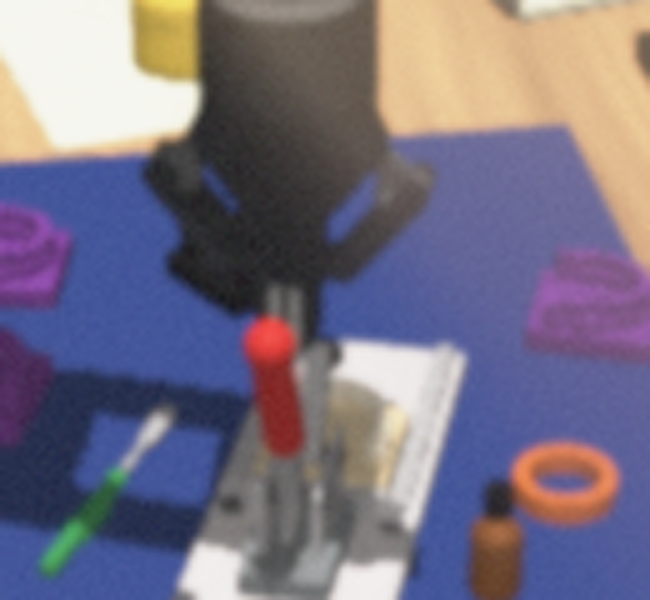

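The lever (ball at crop (270,340)) is tipping over, with the fingers centred behind it. I'll continue.

```bash
python3 -m jog '255 -9.5 0 3 0 0 0;255 -9 -0.3 4.5 0 0 0;255 -9 -0.3 5.5 0 0 0'; python3 plan.py 0 -92 122 2; python3 -m jog '255 -8 -0.3 7 0 0 0'; python3 plan.py 0 -109 99 4
```

```text
clock: 7.48
eef_pos: [540.0, -165.8, 131.7]
tcp_rot: [3.138, -0.003, 1.228]
contact_force: [2.8, 5.7, 2.4]
opening: -0.001
fix pos [  1.3 -83.6 131.7] F [2.8 5.7 2.4] open -0.0 clk 7.48
rel rotvec deg [ 0.2 -0.2  0.2]
[-4.2 -0.7  4.8] [ 0.1  -0.1   0.08]
[-4.2 -0.7  4.8] [ 0.1  -0.1   0.08]
clock: 7.57
eef_pos: [537.4, -173.7, 124.9]
tcp_rot: [3.137, -0.004, 1.227]
contact_force: [0.1, 4.6, 4.6]
opening: 0.003
fix pos [  1.5 -91.9 124.9] F [0.1 4.6 4.6] open 0.0 clk 7.57
rel rotvec deg [ 0.3 -0.2  0.2]
[-4.3 -0.4  6.5] [ 0.06 -0.06  0.04]
[-4.3 -0.4  6.5] [ 0.06 -0.06  0.04]
[-4.3 -0.4  6.5] [ 0.06 -0.06  0.04]
[-4.3 -0.4  6.5] [ 0.06 -0.06  0.04]
```

```bash
python3 -m jog '255 -5 -0.4 6 0.1 -0.1 0;255 -5 -0.4 6.5 0.1 -0.1 0;255 -4 -0.4 7 0.1 0 0'; python3 plan.py 0 -112 92 2;python3 -m jog '255 -3 -0.3 7 0 0 0;255 -2.5 -0.3 7 0 0 0'; python3 plan.py 0 -116 84 2;  python3 - <<'E'
from h import *
crop(optics.grab_frame("side"),270,205,130,120,5,"pics/side8.png")
E
```

```text
clock: 7.82
eef_pos: [531.8, -189.1, 105.3]
tcp_rot: [3.14, 0.001, 1.227]
contact_force: [-0.8, 1.2, 4.2]
opening: -0.001
fix pos [   1.4 -108.3  105.3] F [-0.8  1.2  4.2] open -0.0 clk 7.82
rel rotvec deg [0.1 0.  0.1]
[-1.9 -0.7  6.6] [0.04 0.02 0.07]
[-1.9 -0.7  6.6] [0.04 0.02 0.07]
clock: 7.98
eef_pos: [528.9, -195.7, 90.0]
tcp_rot: [3.14, 0.002, 1.227]
contact_force: [-0.1, -0.7, 0.6]
opening: -0.001
fix pos [   1.  -115.4   90. ] F [-0.1 -0.7  0.6] open -0.0 clk 7.98
rel rotvec deg [0.1 0.1 0.2]
[-0.3 -0.5  3. ] [0.05 0.06 0.08]
[-0.3 -0.5  3. ] [0.05 0.06 0.08]
```

View pics/side8.png

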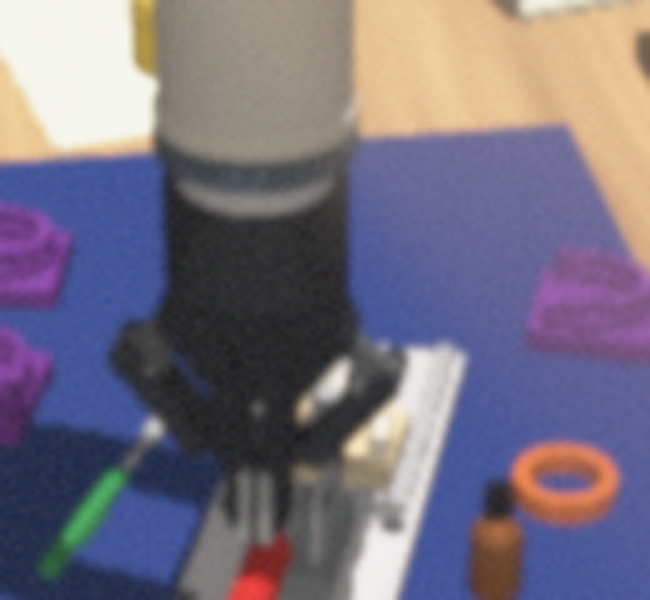

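The force dropped to zero and the lever lies down at crop (260,575), so it appears to have snapped. I'll retreat straight up and check.

```bash
python3 -m jog '255 0 0 -20 0 0 0;255 0 0 -35 0 0 0;255 0 0 -35 0 0 0;255 0 0 -30 0 0 0;255 0 0 0 0 0 0'; python3 -m jog '255 20 0 -25 0 0 0;255 35 0 -15 0 0 0;255 35 0 0 0 0 0;255 20 0 0 0 0 0;255 0 0 0 0 0 0'; python3 - <<'E'
from h import *
np.save("w9.npy",optics.camera_info("wrist")["world_from_camera"])
cv2.imwrite("pics/w9.png",optics.grab_frame("wrist")[:,:,::-1])
crop(optics.grab_frame("side"),270,235,130,120,5,"pics/side9.png")
crop(optics.grab_frame("top"),280,175,130,100,6,"pics/top9.png")
print(r.sense()["contact_force"],r.sense()["qvel"].round(3))
E
```

```text
clock: 8.45
eef_pos: [523.7, -195.1, 206.5]
tcp_rot: [-3.127, 0.004, 1.227]
contact_force: [1.0, -0.2, 0.9]
opening: -0.001
clock: 8.87
eef_pos: [562.6, -89.7, 247.8]
tcp_rot: [-3.13, 0.004, 1.223]
contact_force: [0.2, -0.0, -0.1]
opening: -0.002
[-0.05048307 -1.77733384  0.60674618] [-0.022 -0.003  0.003 -0.001  0.001 -0.001]
```

View pics/w9.png

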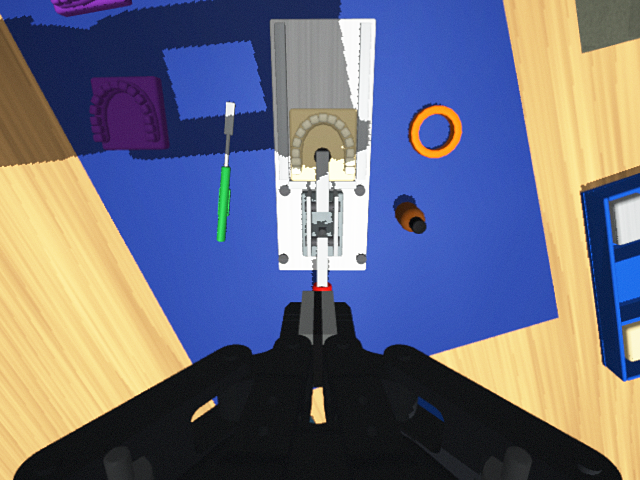

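View pics/side9.png

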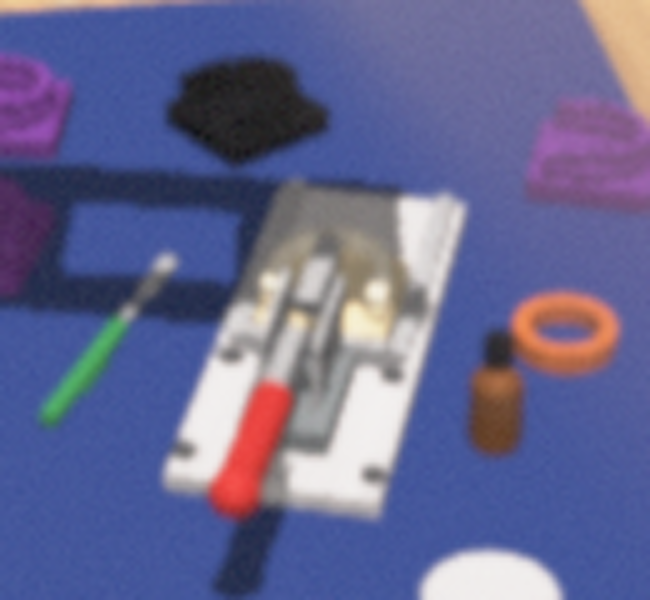

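View pics/top9.png

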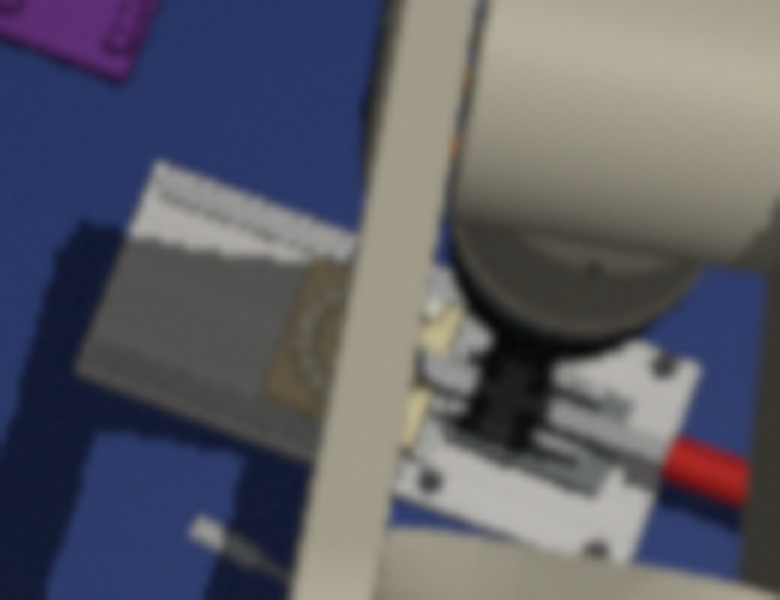

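The clamp foot is down on the model and the lever is nearly level, with the ball at side crop (237,490). Now I'll check both numerically.

```bash
python3 - <<'E'
from plan import *
import plan
cs=optics.camera_info("side")
for th in (1.3,1.5,1.6):
    f=th-.0873; q=proj(cs,f2w((0,-35-120*np.sin(f),55+120*np.cos(f))))[0]; print(th,((q-[270,235])*5).round(1))
c=optics.camera_info("wrist"); c["world_from_camera"]=np.load("w9.npy")
for n,q,z in [("plate end-",(271,20),12),("plate end+",(376,19),12),("plate -y -",(279,270),12),("plate -y +",(366,270),12),("model +y top -",(290,109),28),("model +y top+",(357,109),28),("model -y top-",(289,181),28),("model -y top+",(355,181),28)]:
    print(n,w2f(onz(c,q,z)).round(1))
E
```

```text
1.3 [238.5 410.6]
1.5 [236.  463.4]
1.6 [235.7 487.6]
plate end- [-49.3 169.2  12. ]
plate end+ [ 49.  169.7  12. ]
plate -y - [-50.3 -84.4  12. ]
plate -y + [ 49.9 -84.   12. ]
model +y top - [-32.   89.7  28. ]
model +y top+ [32.3 89.7 28. ]
model -y top- [-34.7  20.6  28. ]
model -y top+ [32.5 20.7 28. ]
```

The model's end faces are at y ≈ 89.7 and 20.6, so its origin is at y ≈ 55 and x ≈ -0.5. The ball matches a lever angle of 1.6 rad. The robot is clear, so I'm handing in.

```bash
python3 -m jog '255 0 0 -5 0 0 0;255 0 0 0 0 0 0;255 0 0 0 0 0 0'; python3 -c "
from rig import ticket; print(ticket.sign_off())"
```

```text
clock: 9.27
eef_pos: [559.4, -95.5, 251.1]
tcp_rot: [-3.125, 0.008, 1.22]
contact_force: [0.3, -0.0, -0.3]
opening: 0.002
the job is handed in; nothing more can be done
None
```

The plaster model is home against the stop and the clamp lever is locked; I handed the job in at about 9.3 s on the robot's clock, and no verdict was reported.

**What I did:** With the gripper shut, I pushed the model about 39 mm down the channel until the force rose to about 10 N with no further motion. I then backed off, rose, and pushed the red lever over along its arc. The force peaked at about 7 N and fell to zero when the lever snapped over.

**Last checks:**
- **Model:** its end faces measured at fixture y ≈ 89.7 and 20.6 mm, which puts its origin at y ≈ 55 mm and x ≈ -0.5 mm, with the clamp foot down on its base.
- **Lever:** the red ball was within about 3 pixels, in a 5x enlarged picture, of where it should be at 1.6 rad (locked).
- **Surroundings:** the wax knife, ring and dropper looked unmoved by eye. I did not measure them, and I did not look again at the spare model, can, tin or flask. The tool stayed clear of all of these.
- **Robot:** clear of everything, with contact force near zero.

**Disagreement:** early on, the fixed cameras and the wrist camera differed by about 2 mm and 0.01 rad on the fixture's pose. I used a pose between the two, and the last wrist view agreed with it to about 1 mm.

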